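# Unlock the bushing carrier and lift it level out of its dock

### The arm

A 6-joint arm with a two-finger parallel gripper is mounted at the origin on the work surface. World frame = base frame: x ahead of the robot, y to its left, z up, the work surface at z = 0. Lengths are in m, angles in rad, forces in N, time in s.
With the tool pointing down it reaches from about 0.325 to 0.85 m from the base axis. Payload 4.4 kg.
Tool frame: the origin (TCP) lies at the very end of the fingers, on their centre line; the grasp point (between the pads) lies 19 mm behind it; z points along the fingers, y is the line along which they close (so a half turn about z gives the same grasp; the last joint's range is limited). The gripper opens to 94 mm and grips with 3 to 60 N. Pads are 16 mm wide; open, the fingers measure 119 mm over their backs; the gripper's body (75 mm by 177 mm) begins 78 mm behind the grasp point.
Start: joints at [-1.317, 0.207, 1.542, -0, 1.393, -0.15], TCP at [0.226, -0.529, 0.205] pointing down, gripper open.
Joint ranges: [-2.73, 2.73], [-0.86, 2.22], [0.23, 2.46], [-1.11, 4.25], [0.08, 2.63], [-2.82, 2.82]. Speed limits (rad/s): [2.79, 2.79, 3.14, 3.14, 3.14, 3.14].

### API

Orientations are given as a unit quaternion [w, x, y, z].
In Python, from station import env, cam, workorder gives the robot as it stands (env), with the cameras (cam) and the job (workorder).
- The arm moves only by the tool shift_gripper, called after "Emit:" as a command line: name --argument value ..., lists and objects as JSON in quotes. Schema: {"type":"object","properties":{"deltas":{"type":"array","items":{"type":"object","properties":{"aperture":{"type":"number"},"dx":{"type":"number"},"dy":{"type":"number"},"dz":{"type":"number"},"ax":{"type":"number"},"ay":{"type":"number"},"az":{"type":"number"}},"additionalProperties":false,"required":["aperture"]},"minItems":1,"maxItems":20},"only":{"type":"string"},"quiet":{"type":"boolean"},"lines":{"type":"string"}},"required":["deltas"],"additionalProperties":false}. deltas is a list of rows, 1 to 20 of them, each an object with the fields aperture (the finger opening in m), dx, dy, dz (the shift in shares of the most that a row can go, 1 being 50 mm), ax, ay, az (a rotation vector in normalised numbers (1 is 2 rad)); a field left out counts as zero (the opening has to be given); each row shifts and turns the commanded pose from where the row before left it, along the tool's axes as they then stand; what a row does not reach is not made up. A row lasts 1/10 s, in which the tool goes at most 0.05 m and 0.15 rad, less where a joint would pass 70% of its speed; a pose out of reach is approached as far as the arm can. The fingers move at their own pace and stop on an object; the grip force is fixed at half the most. Time passes only in rows, so rows that do not move let the fingers close. The tool returns the time, the measured TCP pose, the force, the opening and the grip force at its end. only (a regular expression) keeps the lines of the reply that match it, lines (a string "A,B") keeps lines A to B, and quiet returns only ok. Shift and turn numbers lie between -1 and 1, and a call with a number outside is refused. Input that does not fit is refused with a message, and nothing moves.
- env.get_state(): the state, without advancing time (a new reading comes with each control period).
- cam.read_camera(name): name is "scene" or "top"; returns a dict with "frame" (400x640x3 uint8, blue, green, red), "K" (3x3 intrinsics, pixels), "T" (4x4, takes a point from camera to world coordinates). Camera axes: x right, y up, looking along -z (the intrinsics and any distortion apply to the point x, -y, -z); pixel columns grow to the right and rows downward; lengths in m; the calibration is good to about 2 mm. A picture is of the moment at which its call begins. There is no depth.
- workorder.close_job(): hands the job in; it is judged then, once.
The state is a dict: "t": time; "qpos": joint angles; "joint_vel": joint speeds; "joint_torque": joint torques, N m; "tcp_pos": TCP position; "tool_rot": TCP orientation; "ft_force": force on the tool from outside, world axes, zero at the start; "ft_torque": the same for the moment, N m; "grip_width": finger opening in m; "finger_force": force on a finger pad.
Only numpy, scipy, OpenCV 4.12 (cv2) and the standard library are available. Lean on these libraries where they do the work, as an engineer would, in place of code of your own. Each camera call takes 0.05 s, during which the arm holds its last target. There are 200 camera calls.

### The job

Slide the black grip of the transport lock away from the carrier to its end stop, then lift the carrier by its wooden handle straight up out of its dock, at least 12 cm, and keep it level so that the three bushings stay standing in it. Leave the other things on the bench where they are. Finish while still holding the carrier in the air, steady and level, touching nothing but the gripper: do not put it down or let go.

Things in the scene. Friction and masses are not known exactly. Their poses are not given: they have to be found in the camera images.
- dock: Grey steel dock fixed to the bench; place and yaw vary. Origin: underside centre of its plate, 115 (x) by 205 (y), 12 mm thick. z up, y along the carrier's handle, +y towards the transport lock. Cheeks 26 mm high beside the carrier at x +-41 to 51 mm; end plate 70 mm wide, 60 mm high at y -89 to -99 mm; lock track 56 mm wide, y 108 to 213 mm, rails up to z 30 mm.
- lock (a joint): Transport lock slide, metres: moves along the dock's +y, away from the carrier, from 0 (locked) to 0.040 (end stop, free); starts at 0 to 0.006. Locked, its steel bolt reaches over the carrier's foot tab and blocks lifting; it clears the tab beyond 0.017. No spring: stays where left; about 3 N to slide.
- lock_top (a point): Centre of the top of the lock's black upright grip, at dock x 0, y 130 mm + lock value, z 75.5 mm. Grip is 24 mm (dock x) by 20 mm (dock y) and rises 47 mm above the bolt (z 28 to 75.5 mm).
- carrier: Loose aluminium carrier, 0.35 kg empty, on the dock's plate, 2 to 4 mm play. Origin: underside centre, at dock x 0, y 0, z 12 mm, same axes. Tray 76 (x) by 170 (y), 34 mm high, walls and floor 4 mm; three pockets centred at y -55, 0, +55 mm. Upright brackets 30 mm wide at both ends hold the handle (top at 100 mm). Steel foot tab 44 mm wide, 6 mm thick, at y 85 to 105 mm, under the bolt.
- handle (a point): Centre of the carrier's wooden handle bar, 90 mm above the carrier's origin. Bar 18 mm wide (x), 162 mm long (y), 20 mm tall; can be pinched from above across x. The loaded carrier's centre of mass lies up to about 16 mm from the middle along y, towards the big bushing; it hangs most level when gripped above that point.
- big_bush: Big turned steel flanged bushing, loose, standing in one of the three pockets (which one varies), flange diameter 44 mm, 38 mm tall, 0.24 to 0.35 kg. Origin: centre of its underside.
- bush_a: Small turned steel flanged bushing, loose, standing in another pocket, diameter 30 mm, 28 mm tall, 0.09 kg. Origin: centre of its underside.
- bush_b: The same as bush_a, in the remaining pocket.
- tin: Bystander: closed can, diameter 68 mm, 75 mm tall, standing on the bench. Origin: centre of its underside.
- screwdriver: Bystander: screwdriver lying on the bench beyond the dock, 200 mm long along its x. Origin: under its middle.
- hammer: Bystander: hammer lying on the bench to the robot's left, 260 mm long along its x. Origin: under its middle.
- firebrick: Bystander: terracotta brick 110 x 60 x 50 mm lying on the bench. Origin: centre of its underside.

How it is judged:
On the way, in this order (a step that is already met when the one before it is completed fails the run):
1. the lock is slid to its end stop while the carrier still sits in the dock (value of joint lock above 0.036 m and height (world z) of carrier below 0.025 m), for 0.2 s.
2. the carrier is lifted clear of the dock (height (world z) of carrier above 0.1 m), for 0.2 s.
At the end, for the whole second after the job is handed in: The lock is still open (over 35 mm), the gripper holds the carrier with its underside over 100 mm above the bench, tilted less than 0.10 rad, moving slower than 20 mm/s and 0.15 rad/s, touching neither the dock nor any bystander, with all three bushings standing in it (within 0.2 rad of upright) (value of joint lock above 0.035 m and height (world z) of carrier above 0.1 m and angle between carrier's own z axis and vertical below 0.1 rad and linear speed of carrier below 0.02 m/s and angular speed of carrier below 0.15 rad/s and contact force between carrier and the fingers above 2 N and contact force between carrier and dock below 0.1 N and contact force between carrier and tin below 0.1 N and contact force between carrier and screwdriver below 0.1 N and contact force between carrier and hammer below 0.1 N and contact force between carrier and firebrick below 0.1 N and x of big_bush in the frame of carrier between -0.038 and 0.038 m and y of big_bush in the frame of carrier between -0.085 and 0.085 m and z of each of big_bush, bush_a, bush_b in the frame of carrier below 0.012 m and angle between each of big_bush, bush_a, bush_b's own z axis and vertical below 0.2 rad and x of bush_a in the frame of carrier between -0.038 and 0.038 m and y of bush_a in the frame of carrier between -0.085 and 0.085 m and x of bush_b in the frame of carrier between -0.038 and 0.038 m and y of bush_b in the frame of carrier between -0.085 and 0.085 m); the arm keeps its last pose, push and grip.
It fails at once if the carrier is tipped by more than 0.3 rad (angle between carrier's own z axis and vertical above 0.3 rad).
It fails at once if a bystander is moved by more than 30 mm (distance of any of tin, screwdriver, hammer, firebrick from where it was at the start of the episode above 0.03 m).
It also fails if it takes over 48 s, if anything falls off the work surface, if the arm or the gripper's body presses on something with over 40 N, if the wrist force passes 120 N, or if a joint passes its speed limit or range.

## Working session

There is one attempt and no reset: what is moved stays moved. The work goes in short steps, Python scripts to look and compute and a tool call to move; the robot and the scene stay as the last step left them, time stands still between calls to the robot, and variables do not carry over. Pictures are saved under pics/ and viewed, at most 10 in all, crops included, and the job is handed in when it is done.

```bash
ls; mkdir -p pics
```

Run:
```python
from station import env, cam, workorder
import cv2,numpy as np
for n in("scene","top"):
    c=cam.read_camera(n); cv2.imwrite(f"pics/{n}0.png",c["frame"]); np.savez(f"pics/{n}0.npz",**c); print(n,c["K"],c["T"],[k for k in c])
s=env.get_state(); print(s["t"],s["tcp_pos"],s["tool_rot"],s["grip_width"])
```

```text
pics
station.py
scene [[497.27527239   0.         316.39373243]
 [  0.         497.27527239 199.7192461 ]
 [  0.           0.           1.        ]] [[ 0.8848096  -0.32608312  0.33283895  1.07322623]
 [ 0.46589608  0.60799236 -0.64287334 -0.839425  ]
 [ 0.0072666   0.72388887  0.68987833  0.97819684]
 [ 0.          0.          0.          1.        ]] ['frame', 'K', 'T']
top [[492.07537334   0.         315.57581084]
 [  0.         492.07537334 205.81693139]
 [  0.           0.           1.        ]] [[-0.02864672  0.98518489 -0.16908608  0.37773974]
 [-0.99953553 -0.02999179 -0.00540578 -0.00197967]
 [-0.01039689  0.16885269  0.98558646  1.48081658]
 [ 0.          0.          0.          1.        ]] ['frame', 'K', 'T']
0.1 [ 0.22625762 -0.52783133  0.20441638] [-1.01519204e-03  9.79585289e-01  2.01026432e-01 -6.31617451e-05] 0.09427391201137285
```

View pics/top0.png

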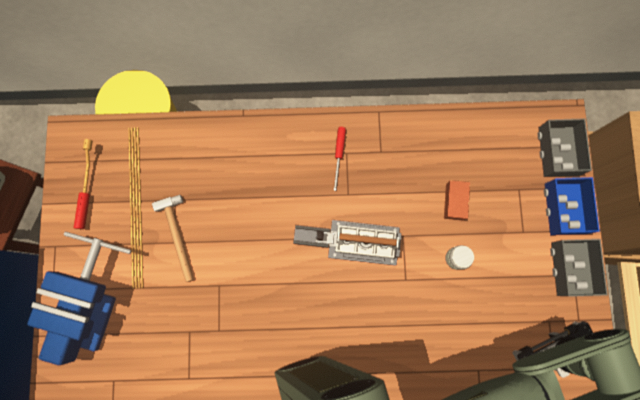

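View pics/scene0.png

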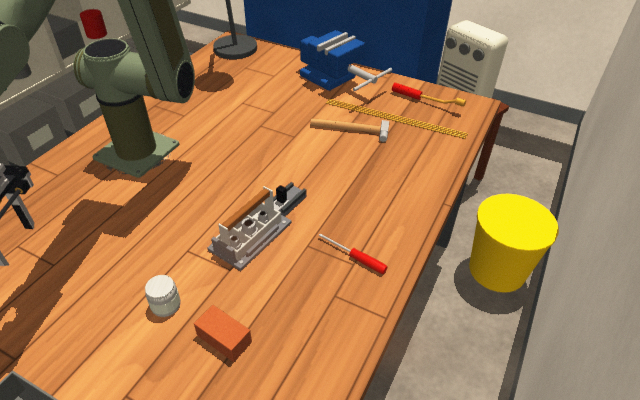

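The top view shows the dock near pixel (365,242), with the lock pointing left (+y) at about (330,238). The tin is at (460,257), the brick at (458,200) and the screwdriver at (340,158). In the scene view the handle runs from (222,228) to (268,190) and the black grip is at (282,194). I'll enlarge both.

Run:
```python
import cv2,numpy as np
a=cv2.imread("pics/top0.png")[205:280,285:415]; b=cv2.imread("pics/scene0.png")[170:280,195:325]
cv2.imwrite("pics/c1.png",np.vstack([cv2.resize(a,None,fx=4.6,fy=4.6,interpolation=2)[:300,:598],cv2.resize(b,None,fx=4.6,fy=4.6,interpolation=2)[:300,:598]]) if 0 else cv2.resize(a,None,fx=6,fy=6,interpolation=2))
cv2.imwrite("pics/c2.png",cv2.resize(b,None,fx=5,fy=5,interpolation=2))
```

```text
(no output)
```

View pics/c1.png

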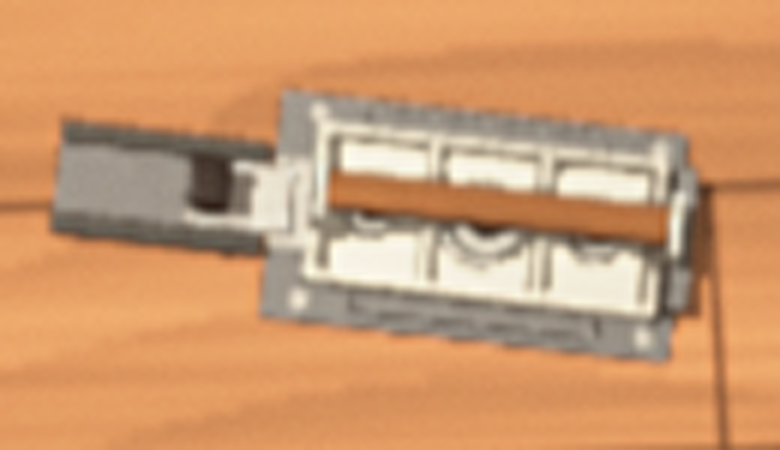

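View pics/c2.png

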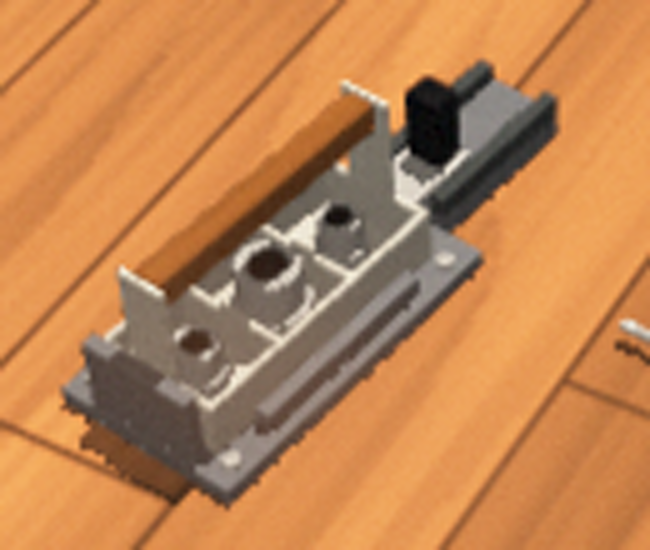

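The crops show the big bushing in the middle pocket, so the centre of mass is near the middle of the handle. In the top crop the handle spans (330,172) to (668,245), and the plate corners are about (288,90), (685,135), (668,358) and (262,318). The grip is at about (210,182).

Create h.py:
```python
import cv2,numpy as np
def ray(c,uv,z):
    d=c["T"][:3,:3]@(np.linalg.inv(c["K"])@[uv[0],uv[1],1]*[1,-1,-1]); o=c["T"][:3,3]
    return o+d*(z-o[2])/d[2]
def proj(c,p):
    q=np.linalg.inv(c["T"])@np.r_[p,1]; q=c["K"]@(q[:3]*[1,-1,-1]); return q[:2]/q[2]
def comp(m,uv):
    n,l,s,ce=cv2.connectedComponentsWithStats(m.astype(np.uint8)); k=1+np.argmin(np.hypot(*(ce[1:]-uv).T)+1e3*(s[1:,4]<15)); return l==k
```

Run:
```python
from h import *
t=np.load("pics/top0.npz"); s=np.load("pics/scene0.npz")
f=t["frame"]; hsv=cv2.cvtColor(f,cv2.COLOR_BGR2HSV); print(hsv[240,368],hsv[215,340],f[235,320])
m=(hsv[...,1]>110)&(hsv[...,2]<225)
box=np.zeros(m.shape,bool); box[230:250,338:398]=1
H=comp(m&box,(368,239.7)); r=cv2.minAreaRect(np.argwhere(H)[:,::-1].astype(np.float32)); bp=cv2.boxPoints(r)
print(H.sum(),r); P=np.array([ray(t,p,.112) for p in bp]); print(P.round(4),P.mean(0).round(4), np.linalg.norm(np.diff(P,axis=0),axis=1).round(4))
C=[(288,90),(685,135),(668,358),(262,318)]
Q=np.array([ray(t,(285+(u+.5)/6-.5,205+(v+.5)/6-.5),.012) for u,v in C]);print("plate",Q.round(4),Q.mean(0).round(4),np.linalg.norm(np.diff(Q,axis=0),axis=1).round(4))
d=(Q[0]+Q[3]-Q[1]-Q[2]); print("yaw of +y",np.arctan2(d[1],d[0]))
g=f.max(2)<75; b2=np.zeros(m.shape,bool); b2[228:243,312:328]=1
G=comp(g&b2,(320,235)); uv=np.argwhere(G)[:,::-1]; print("grip px",uv.min(0),uv.max(0),uv.mean(0),ray(t,uv.mean(0),.0755))
sc=s["frame"]; b3=np.zeros(m.shape,bool); b3[182:205,272:290]=1
G2=comp((sc.max(2)<50)&b3,(281.5,194)); uv=np.argwhere(G2)[:,::-1];print("scene grip",uv.min(0),uv.max(0))
# handle ends in scene, crop px -> z 0.112 top edge
for p in [(140,270),(355,97)]: print(ray(s,(195+(p[0]+.5)/5-.5,170+(p[1]+.5)/5-.5),.112))
```

```text
[ 13 162 183] [ 13 147 222] [49 60 74]
360 ((367.4390869140625, 239.5487823486328), (55.988792419433594, 7.1780500411987305), 6.34019136428833)
[[ 0.5139 -0.0576  0.112 ]
 [ 0.5338 -0.0605  0.112 ]
 [ 0.5118 -0.2147  0.112 ]
 [ 0.4921 -0.2114  0.112 ]] [ 0.5129 -0.1361  0.112 ] [0.0201 0.1558 0.0201]
plate [[ 0.5861 -0.0439  0.012 ]
 [ 0.5574 -0.2416  0.012 ]
 [ 0.4469 -0.2269  0.012 ]
 [ 0.4724 -0.0271  0.012 ]] [ 0.5157 -0.1349  0.012 ] [0.1997 0.1115 0.2014]
yaw of +y 1.4351107634304858
grip px [317 231] [322 239] [320.27272727 235.09090909] [ 0.53327407 -0.00529725  0.0755    ]
scene grip [276 186] [289 202]
[ 0.49569035 -0.21209866  0.112     ]
[ 0.52112446 -0.05872392  0.112     ]
```

Both measurements agree. The handle centre is at about (0.515, -0.1355), with dock +y at yaw 1.432 rad. The grip at about (0.533, -0.005) matches y of about 131 mm on that axis, and the sizes fit. I turn the tool so it closes across dock x, then go above the grip.

Careful with the scale: shifts go in shares of 50 mm and turns go in shares of 2 rad. That gives: 0.0431 m is 0.862, 0.0178 m is 0.356, -0.1467 rad / 2 = -0.0734.

Emit:
shift_gripper --deltas '[{"aperture": 0.094,"az": -0.0734},{"aperture": 0.094,"az": -0.0734},{"aperture": 0.094,"az": -0.0734},{"aperture": 0.094,"az": -0.0734},{"aperture": 0.094,"az": -0.0734},{"aperture": 0.094,"az": -0.0734},{"aperture": 0.094,"az": -0.0734},{"aperture": 0.094,"dx": 0.862,"dy": 0.356},{"aperture": 0.094,"dx": 0.862,"dy": 0.356},{"aperture": 0.094,"dx": 0.862,"dy": 0.356},{"aperture": 0.094,"dx": 0.862,"dy": 0.356},{"aperture": 0.094,"dx": 0.862,"dy": 0.356},{"aperture": 0.094,"dx": 0.862,"dy": 0.356},{"aperture": 0.094,"dx": 0.862,"dy": 0.356},{"aperture": 0.094,"dx": 0.862,"dy": 0.356},{"aperture": 0.094,"dx": 0.862,"dy": 0.356},{"aperture": 0.094,"dx": 0.862,"dy": 0.356},{"aperture": 0.094,"dx": 0.862,"dy": 0.356},{"aperture": 0.094,"dx": 0.862,"dy": 0.356},{"aperture": 0.094,"dx": 0.862,"dy": 0.356}]'

```text
t: 2.1
tcp_pos: [0.5336, -0.0038, 0.205]
tool_rot: [-0.0, 0.754, 0.656, -0.0]
ft_force: [0.4, -1.0, 0.2]
grip_width: 0.0939
finger_force: 0.0
```

Emit:
shift_gripper --deltas '[{"aperture": 0.094},{"aperture": 0.094}]'

```text
t: 2.3
tcp_pos: [0.5329, -0.0049, 0.2047]
tool_rot: [-0.0, 0.754, 0.657, -0.001]
ft_force: [-0.8, -0.3, -0.5]
grip_width: 0.0942
finger_force: 0.0
```

In the tool's units: 0.04 m is 0.8, 0.025 m is 0.5.

Emit:
shift_gripper --deltas '[{"aperture": 0.094,"dz": 0.8},{"aperture": 0.094,"dz": 0.8},{"aperture": 0.094,"dz": 0.8},{"aperture": 0.06,"dz": 0.5},{"aperture": 0.06,"dz": 0.3},{"aperture": 0.06}]'

```text
t: 2.9
tcp_pos: [0.5297, -0.007, 0.0426]
tool_rot: [-0.003, 0.755, 0.655, -0.002]
ft_force: [-0.6, -0.7, -0.6]
grip_width: 0.0732
finger_force: 0.0
```

Run:
```python
from station import env, cam, workorder; from h import *
for n in("scene","top"):
    c=cam.read_camera(n); np.savez(f"pics/{n}1.npz",**c)
    p=proj(c,[.53,-.06,.07]).astype(int); w=(60,48); f=c["frame"][p[1]-w[1]:p[1]+w[1],p[0]-w[0]:p[0]+w[0]]
    cv2.imwrite(f"pics/{n}1.png",cv2.resize(f,None,fx=3.3,fy=5.5,interpolation=2) if 0 else cv2.resize(f,None,fx=3.3,fy=3.3,interpolation=2)); print(p)
a,b=[cv2.imread(f"pics/{n}1.png") for n in("scene","top")]; cv2.imwrite("pics/both1.png",np.hstack([a,b]))
```

```text
[269 202]
[339 235]
```

View pics/both1.png

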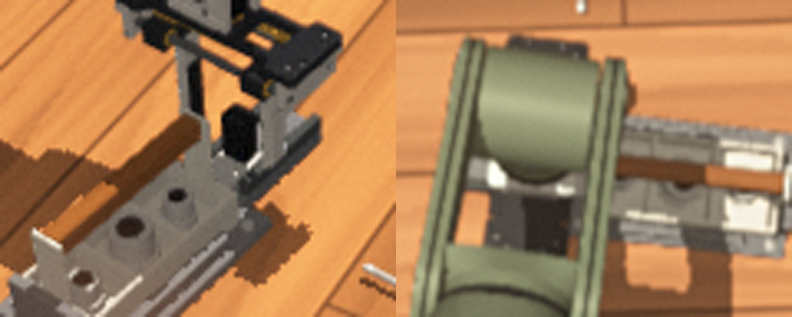

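The scene crop shows the fingers either side of the black grip, which is at about (240,130), clear of the rails and the bracket. I close on it.

Emit:
shift_gripper --deltas '[{"aperture": 0},{"aperture": 0},{"aperture": 0},{"aperture": 0},{"aperture": 0},{"aperture": 0},{"aperture": 0},{"aperture": 0}]'

```text
t: 3.8
tcp_pos: [0.5331, -0.0056, 0.0457]
tool_rot: [-0.0, 0.755, 0.656, -0.0]
ft_force: [-1.8, -0.4, 5.3]
grip_width: 0.024
finger_force: 30.0
```

Gripped at 24.0 mm, which is the grip's width, with little side force. I drag along dock +y.

In the tool's units: 0.006 m is 0.12, 0.004 m is 0.08.

Emit:
shift_gripper --deltas '[{"aperture": 0,"dx": 0.12},{"aperture": 0,"dx": 0.12},{"aperture": 0,"dx": 0.12},{"aperture": 0,"dx": 0.12},{"aperture": 0,"dx": 0.12},{"aperture": 0,"dx": 0.08},{"aperture": 0},{"aperture": 0}]'

```text
t: 4.6
tcp_pos: [0.538, 0.0282, 0.0457]
tool_rot: [-0.0, 0.754, 0.656, -0.0]
ft_force: [-2.9, 0.0, 5.2]
grip_width: 0.0238
finger_force: 30.0
```

Emit:
shift_gripper --deltas '[{"aperture": 0,"dx": 0.06},{"aperture": 0},{"aperture": 0}]'

```text
t: 4.9
tcp_pos: [0.538, 0.0291, 0.0457]
tool_rot: [0.001, 0.754, 0.656, -0.002]
ft_force: [-4.0, -5.8, 5.8]
grip_width: 0.0236
finger_force: 30.0
```

In the tool's units: 0.003 m is 0.06.

Emit:
shift_gripper --deltas '[{"aperture": 0,"dx": 0.06},{"aperture": 0},{"aperture": 0}]'

```text
t: 5.2
tcp_pos: [0.5381, 0.0293, 0.0457]
tool_rot: [0.002, 0.754, 0.657, -0.004]
ft_force: [-5.0, -13.1, 6.0]
grip_width: 0.0235
finger_force: 30.0
```

Emit:
shift_gripper --deltas '[{"aperture": 0,"dx": 0.06},{"aperture": 0},{"aperture": 0}]'

```text
t: 5.5
tcp_pos: [0.5382, 0.0296, 0.0457]
tool_rot: [0.004, 0.754, 0.657, -0.005]
ft_force: [-7.0, -21.2, 6.5]
grip_width: 0.024
finger_force: 30.0
```

The force builds from 6 to 21 N with no movement, so the lock is at its end stop. I relax, release, rise and move back over the handle. From (0.538, 0.0296) to (0.515, -0.1355), that is tool x -0.1666.

In the tool's units: -0.04 m is -0.8, -0.006 m is -0.12.

Emit:
shift_gripper --deltas '[{"aperture": 0,"dx": -0.12},{"aperture": 0.094},{"aperture": 0.094},{"aperture": 0.094},{"aperture": 0.094},{"aperture": 0.094,"dz": -0.6},{"aperture": 0.094,"dz": -0.8},{"aperture": 0.094,"dz": -0.8},{"aperture": 0.094,"dx": -0.8},{"aperture": 0.094,"dx": -0.8},{"aperture": 0.094,"dx": -0.8},{"aperture": 0.094,"dx": -0.8},{"aperture": 0.094},{"aperture": 0.094}]'

```text
t: 6.9
tcp_pos: [0.5162, -0.1278, 0.1553]
tool_rot: [-0.0, 0.755, 0.656, 0.0]
ft_force: [0.3, -0.3, 0.1]
grip_width: 0.0938
finger_force: 0.0
```

Run:
```python
from station import env, cam, workorder; from h import *
for n in("scene","top"):
    c=cam.read_camera(n); np.savez(f"pics/{n}2.npz",**c)
    p=proj(c,[.53,-.06,.07]).astype(int); w=(60,48); f=c["frame"][p[1]-w[1]:p[1]+w[1],p[0]-w[0]:p[0]+w[0]]
    cv2.imwrite(f"pics/{n}2.png",cv2.resize(f,None,fx=3.3,fy=3.3,interpolation=2))
    if n=="scene":
        k=(c["frame"].max(2)<50); q=proj(c,[.538,.03,.05]); b=np.zeros(k.shape,bool); i,j=q.astype(int); b[j-14:j+12,i-12:i+13]=1
        uv=np.argwhere(comp(k&b,q))[:,::-1]; print("grip px",uv.min(0),uv.max(0),"expect top at lock40/35",proj(c,[.5385,.0325,.0755]),proj(c,[.5378,.0275,.0755]))
a,b=[cv2.imread(f"pics/{n}2.png") for n in("scene","top")]; cv2.imwrite("pics/both2.png",np.hstack([a,b]))
```

```text
grip px [283 179] [293 195] expect top at lock40/35 [289.55707432 181.07534478] [288.41858025 182.0638019 ]
```

View pics/both2.png

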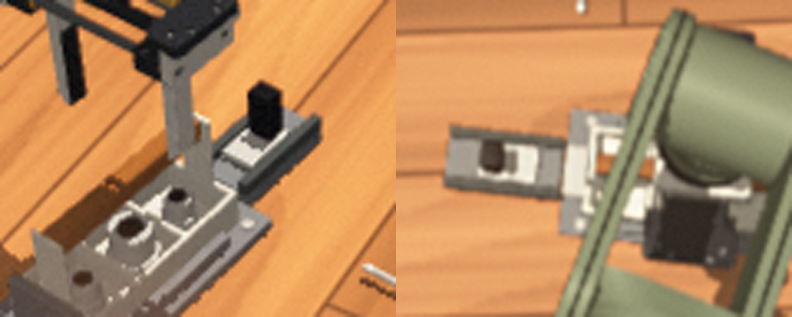

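The lock's bolt has cleared the carrier's tab. In the scene crop the grip stands at about (265,110), well back in the track, and its full-image pixels match lock ≈ 0.04. The carrier and bushings are still in place. I go down onto the handle's middle.

In the tool's units: 0.03 m is 0.6, 0.013 m is 0.26.

Emit:
shift_gripper --deltas '[{"aperture": 0.094,"dx": -0.16},{"aperture": 0.094,"dz": 0.6},{"aperture": 0.08,"dz": 0.6},{"aperture": 0.06,"dz": 0.26},{"aperture": 0.05},{"aperture": 0},{"aperture": 0},{"aperture": 0},{"aperture": 0},{"aperture": 0},{"aperture": 0},{"aperture": 0}]'

```text
t: 8.2
tcp_pos: [0.5148, -0.1354, 0.0825]
tool_rot: [-0.0, 0.755, 0.656, -0.0]
ft_force: [-1.4, 1.1, -3.3]
grip_width: 0.0175
finger_force: 30.3
```

The pads closed to 17.5 mm, about the bar's 18 mm width, with 30 N. I lift slowly first and check weight and moment.

In the tool's units: -0.01 m is -0.2, -0.005 m is -0.1.

Emit:
shift_gripper --deltas '[{"aperture": 0,"dz": -0.1},{"aperture": 0,"dz": -0.1},{"aperture": 0,"dz": -0.2},{"aperture": 0,"dz": -0.2},{"aperture": 0},{"aperture": 0},{"aperture": 0}]'

```text
t: 8.9
tcp_pos: [0.5148, -0.1353, 0.1122]
tool_rot: [-0.0, 0.755, 0.656, -0.0]
ft_force: [-0.2, 0.5, -8.3]
grip_width: 0.0178
finger_force: 30.0
```

Run:
```python
from station import env, cam, workorder; from h import *
s=env.get_state(); print(s["ft_force"],s["ft_torque"],s["tcp_pos"])
c=cam.read_camera("scene"); np.savez("pics/s3.npz",**c); p=proj(c,[.52,-.13,.1]).astype(int)
cv2.imwrite("pics/s3.png",cv2.resize(c["frame"][p[1]-60:p[1]+60,p[0]-75:p[0]+75],None,fx=4.6,fy=4.6,interpolation=2))
```

```text
[-0.20661723  0.49657287 -8.25219687] [-0.0522204  -0.07012461 -0.02928393] [ 0.5147643  -0.13531605  0.11220711]
```

View pics/s3.png

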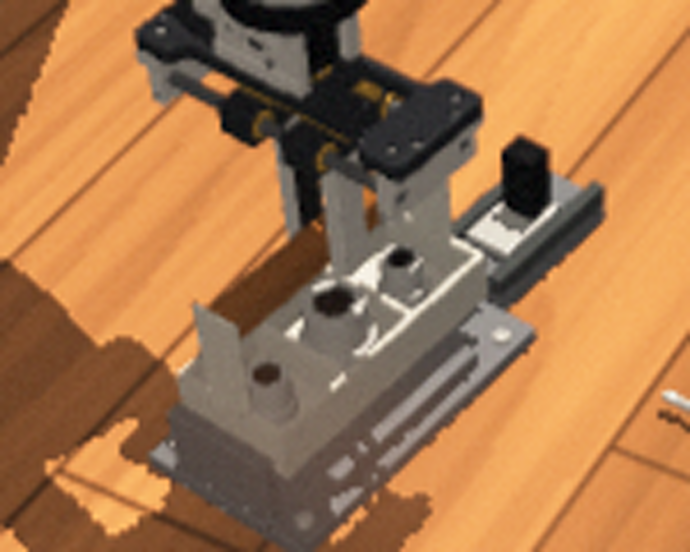

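The carrier is off the plate and parallel to it. The bushings stand upright at about (402,270), (335,310) and (270,385). The weight is 8.3 N, so I lift on to 15 cm in total.

Emit:
shift_gripper --deltas '[{"aperture": 0,"dz": -0.16},{"aperture": 0,"dz": -0.24},{"aperture": 0,"dz": -0.3},{"aperture": 0,"dz": -0.3},{"aperture": 0,"dz": -0.3},{"aperture": 0,"dz": -0.3},{"aperture": 0,"dz": -0.3},{"aperture": 0,"dz": -0.24},{"aperture": 0,"dz": -0.16},{"aperture": 0,"dz": -0.1},{"aperture": 0},{"aperture": 0},{"aperture": 0},{"aperture": 0},{"aperture": 0},{"aperture": 0}]'

```text
t: 10.55
tcp_pos: [0.515, -0.1354, 0.2322]
tool_rot: [-0.0, 0.755, 0.656, -0.0]
ft_force: [-0.5, 0.6, -8.1]
grip_width: 0.018
finger_force: 30.0
```

Run:
```python
from station import env, cam, workorder; from h import *
c=cam.read_camera("scene"); p=proj(c,[.52,-.12,.16]).astype(int)
cv2.imwrite("pics/s4.png",cv2.resize(c["frame"][p[1]-60:p[1]+60,p[0]-75:p[0]+75],None,fx=4.6,fy=4.6,interpolation=2))
```

```text
(no output)
```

View pics/s4.png

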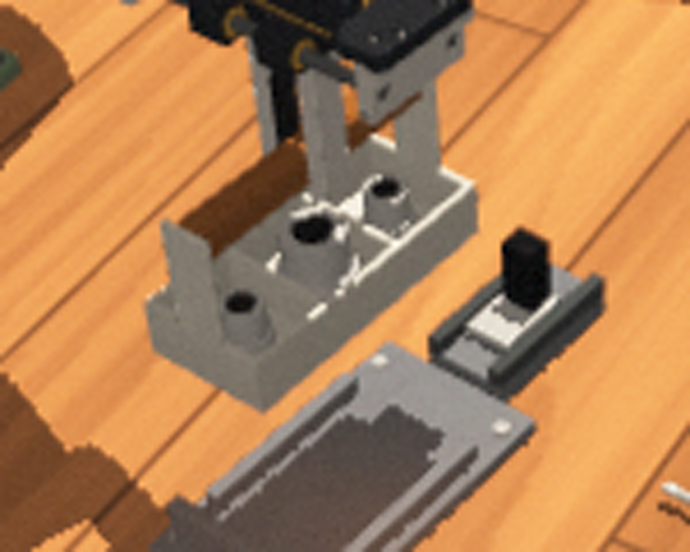

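The carrier hangs level and clear of the dock. All three bushings are upright, at about (385,200), (315,240) and (242,310), and the lock grip at (525,270) is still open. I hand in.

```bash
python3 -c "
from station import env, cam, workorder
s=env.get_state(); print(abs(s['joint_vel']).max(), s['finger_force']); print(workorder.close_job())"
```

```text
0.002035006222681642 29.99694049358368
the job is handed in; nothing more can be done
None
```

The job is handed in, with no verdict shown: I slid the lock to its end stop and lifted the carrier 15 cm straight up, and the gripper still holds it steady and level with all three bushings standing.

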